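# Pour the cherry tomatoes into the pot and park the cup

### The arm

A 6-joint arm with a two-finger parallel gripper is mounted at the origin on the work surface. World frame = base frame: x ahead of the robot, y to its left, z up, the work surface at z = 0. Lengths are in m, angles in rad, forces in N, time in s.
With the tool pointing down it reaches from about 0.4 to 0.825 m from the base axis. Payload 7 kg.
Tool frame: the origin (TCP) lies at the very end of the fingers, on their centre line; the grasp point (between the pads) lies 19 mm behind it; z points along the fingers, y is the line along which they close (so a half turn about z gives the same grasp; the last joint's range is limited). The gripper opens to 88 mm and grips with 3 to 60 N. Pads are 19 mm wide; open, the fingers measure 130 mm over their backs; the gripper's body (78 mm by 193 mm) begins 47 mm behind the grasp point.
Start: joints at [-0.888, 0.359, 0.012, 0, -1.224, -0.288], TCP at [0.26, -0.623, 0.227] pointing down, gripper open.
Joint ranges: [-3.07, 3.07], [-1.43, 2.12], [-1.02, 1.25], [-3.03, 1.67], [-3.05, -0], [-3.03, 3.03]. Speed limits (rad/s): [2.39, 2.39, 3.01, 3.14, 3.14, 3.14].

### API

Orientations are given as [roll, pitch, yaw] about the fixed x, y, z axes, in that order (R = Rz(yaw) Ry(pitch) Rx(roll)).
In Python, from station import * gives the robot as it stands.
- The arm moves only by the tool servo_tool, never from a script. Its argument "moves" is a list of rows, each an object of numbers: "jaw": the opening, from 0 (shut) to 1 (fully open); "dx", "dy", "dz": the shift along the world's x, y, z in m; "roll": the turn about the world's z in degrees. A call has exactly 10 rows; each row shifts and turns the commanded pose from where the row before left it; what a row does not reach is not made up. A row lasts 1/8 s, in which the tool goes at most 62.5 mm and 10.7 degrees, less where a joint would pass 70% of its speed; a pose out of reach is approached as far as the arm can. A call with a gripper value outside its range is refused whole. The fingers move at their own pace and stop on an object; "newtons" is the grip in N (left out, the last holds). Time passes only in rows, so rows that do not move let the fingers close, or fill a call up. It gives the time, the measured TCP pose, the force, the opening and the grip force at its end, in the units of the state.
- get_state(): the state, without advancing time (a new reading comes with each control period).
- grab_frame(name): name is "side" or "top" or "wrist"; returns (picture, depth): 400x640x3 uint8, red, green, blue; 400x640 float32, m along the optical axis (not along the pixel's ray), 0 where there is no reading.
- calibration(name): a dict with "intrinsics" (3x3 intrinsics, pixels), "k1" (the pictures are not rectified: a ray, as slopes to the right and down, at radius r is drawn at 1 + k1 r^2 times it, then the intrinsics apply), "R" (3x3) and "t" (3): a world point X has camera coordinates R X + t. Camera axes: x right, y down, z forward; pixel columns grow to the right and rows downward; lengths in m; the calibration is good to about 2 mm. A picture is of the moment at which its call begins: read the wrist's pose just before it. calibration takes no time and is no camera call; for the wrist camera it gives the pose at the moment of the call.
- job_done(): hands the job in; it is judged then, once.
The state is a dict: "t": time; "q": joint angles; "qd": joint speeds; "joint_efforts": joint torques, N m; "eef_pos": TCP position; "ee_rot": TCP orientation; "force": force on the tool from outside, world axes, zero at the start; "moment": the same for the moment, N m; "width": finger opening in m; "gripper_force": force on a finger pad.
Only numpy, scipy, OpenCV 4.12 (cv2) and the standard library are available. Lean on these libraries where they do the work, as an engineer would, in place of code of your own. Each camera call takes 0.05 s, during which the arm holds its last target. There are 200 camera calls.

### The job

Take the green measuring cup and pour all six cherry tomatoes from it into the steel pot without dropping any on the counter. Then stand the empty cup upright in the middle of the round trivet, turned so that its handle lies over the trivet's orange tab, and let go. Leave the pot, the salt shaker and the mug standing where they are.

Things in the scene. Friction and masses are not known exactly. Their poses are not given: they have to be found in the camera images.
- cup: green plastic measuring cup, open at the top, 75 mm tall, outside diameter 58 mm at the foot and 69 mm at the rim, wall 3 mm, floor 5 mm thick; 70 g empty. Origin: centre of its underside; z up its axis. A straight flat handle sticks out level from just below the rim along its own -x: 14 mm wide, 10 mm thick, running from 33 to 98 mm from the axis, its middle 67 mm above the underside.
- cup_grip (a point): point in the middle of the cup's handle, 70 mm from the cup's axis and 67 mm above its underside; axes as the cup's.
- cup_handle_end (a point): outer end of the cup's handle, 98 mm from the cup's axis and 67 mm above its underside.
- cup_mouth (a point): centre of the cup's mouth, level with the rim.
- pot: open stainless steel pot, inside radius about 90 mm, rim 85 mm above the counter, two small side handles along its own y; 0.75 kg, loose. Origin: centre of its underside.
- trivet: flat round grey silicone trivet stuck to the counter, 160 mm in diameter and 8 mm thick, with an orange hanging tab 30 mm wide along its own -x that ends 108 mm from its centre. Origin: centre of its underside.
- trivet_top (a point): centre of the trivet's upper face, 8 mm above the counter.
- trivet_tab (a point): top of the trivet's orange tab near its outer end, 98 mm from the trivet's centre.
- shaker: glass salt shaker with a steel cap, 44 mm in diameter, 88 mm tall, standing loose; bystander. Origin: centre of its underside.
- mug: blue ceramic mug, 76 mm in diameter, 85 mm tall, handle on its own +y side, standing loose; bystander. Origin: centre of its underside.
- tomato0: red cherry tomato (one of six, hard, wet and slippery), 20 mm thick and 28 mm long along its own z, 10 g, starting in the cup. Origin: its centre.
- tomato1: red cherry tomato (one of six, hard, wet and slippery), 20 mm thick and 28 mm long along its own z, 10 g, starting in the cup. Origin: its centre.
- tomato2: red cherry tomato (one of six, hard, wet and slippery), 20 mm thick and 28 mm long along its own z, 10 g, starting in the cup. Origin: its centre.
- tomato3: red cherry tomato (one of six, hard, wet and slippery), 20 mm thick and 28 mm long along its own z, 10 g, starting in the cup. Origin: its centre.
- tomato4: red cherry tomato (one of six, hard, wet and slippery), 20 mm thick and 28 mm long along its own z, 10 g, starting in the cup. Origin: its centre.
- tomato5: red cherry tomato (one of six, hard, wet and slippery), 20 mm thick and 28 mm long along its own z, 10 g, starting in the cup. Origin: its centre.
Things that resemble listed ones, but are neither listed nor needed, are in the scene too. Of the things that look like the trivet, take the one that is farthest from the robot's base at the start. Of the things shaped like the cup, the green one is meant.

How it is judged:
On the way, in this order (a step that is already met when the one before it is completed fails the run):
1. the cup is lifted and tipped over the pot (angle between cup's own z axis and vertical above 0.8 rad and horizontal distance between cup_mouth and pot below 0.13 m and height (world z) of cup_mouth above 0.085 m).
2. all six tomatoes are in the pot (horizontal distance between each of tomato0, tomato1, tomato2, tomato3, tomato4, tomato5 and pot below 0.092 m and z of tomato0 in the frame of pot between 0 and 0.085 m and z of tomato1 in the frame of pot between 0 and 0.085 m and z of tomato2 in the frame of pot between 0 and 0.085 m and z of tomato3 in the frame of pot between 0 and 0.085 m and z of tomato4 in the frame of pot between 0 and 0.085 m and z of tomato5 in the frame of pot between 0 and 0.085 m), for 0.2 s.
At the end, for the whole second after the job is handed in: All six tomatoes lie inside the pot, below its rim; the cup stands upright (within 0.1 rad) and still on the trivet, its axis within 25 mm of the trivet's centre and its handle's end within 35 mm (seen from above) of the tab's mark point; the pot stands level (all of step 2 and horizontal distance between cup and trivet_top below 0.025 m and z of cup in the frame of trivet_top between -0.004 and 0.004 m and angle between each of cup, pot's own z axis and vertical below 0.1 rad and horizontal distance between cup_handle_end and trivet_tab below 0.035 m and linear speed of cup below 0.03 m/s); the robot touches nothing.
It fails at once if a tomato falls on the counter ((horizontal distance between tomato0 and pot above 0.11 m and horizontal distance between tomato0 and cup above 0.06 m and height (world z) of tomato0 below 0.03 m) or (horizontal distance between tomato1 and pot above 0.11 m and horizontal distance between tomato1 and cup above 0.06 m and height (world z) of tomato1 below 0.03 m) or (horizontal distance between tomato2 and pot above 0.11 m and horizontal distance between tomato2 and cup above 0.06 m and height (world z) of tomato2 below 0.03 m) or (horizontal distance between tomato3 and pot above 0.11 m and horizontal distance between tomato3 and cup above 0.06 m and height (world z) of tomato3 below 0.03 m) or (horizontal distance between tomato4 and pot above 0.11 m and horizontal distance between tomato4 and cup above 0.06 m and height (world z) of tomato4 below 0.03 m) or (horizontal distance between tomato5 and pot above 0.11 m and horizontal distance between tomato5 and cup above 0.06 m and height (world z) of tomato5 below 0.03 m)).
It fails at once if the pot is shifted by more than 40 mm or tipped (distance of pot from where it was at the start of the episode above 0.04 m or angle between pot's own z axis and vertical above 0.35 rad).
It fails at once if the salt shaker is shifted by more than 25 mm or tipped (distance of shaker from where it was at the start of the episode above 0.025 m or angle between shaker's own z axis and vertical above 0.35 rad).
It fails at once if the mug is shifted by more than 25 mm or tipped (distance of mug from where it was at the start of the episode above 0.025 m or angle between mug's own z axis and vertical above 0.35 rad).
It also fails if it takes over 56 s, if anything falls off the work surface, if the arm or the gripper's body presses on something with over 40 N, if the wrist force passes 120 N, or if a joint passes its speed limit or range.

## Working session

There is one attempt and no reset: what is moved stays moved. The work goes in short steps, Python scripts to look and compute and a tool call to move; the robot and the scene stay as the last step left them, time stands still between calls to the robot, and variables do not carry over. Pictures are saved under pics/ and viewed, at most 10 in all, crops included, and the job is handed in when it is done.

Besides the shell and the picture viewer there is one more tool, called after "Emit:" as name(argument=value, ...), one argument or row to a line, values as JSON. servo_tool: Moves the arm, as the interface text tells. Its arguments: {"type":"object","properties":{"moves":{"type":"array","items":{"type":"object","properties":{"jaw":{"type":"number"},"dx":{"type":"number"},"dy":{"type":"number"},"dz":{"type":"number"},"roll":{"type":"number"}}}},"newtons":{"type":"number"}},"required":["moves"]}

```bash
ls; mkdir -p pics
cat > h.py <<'E'
from station import *
import numpy as np, cv2
def save(n,f,crop=None,s=1):
    im,d=grab_frame(n); np.savez('pics/'+f+'.npz',d=d,im=im)
    b=im[:,:,::-1]
    if crop: r0,r1,c0,c1=crop; b=b[r0:r1,c0:c1]
    if s!=1: b=cv2.resize(b,None,fx=s,fy=s,interpolation=cv2.INTER_CUBIC)
    cv2.imwrite('pics/'+f+'.png',b); return im,d
def ray(c,u,v):
    K=c['intrinsics']; p=cv2.undistortPoints(np.array([[[u,v]]],float),np.array(K,float),np.array([c['k1'],0,0,0],float))[0,0]
    return np.array([p[0],p[1],1.])
def at_z(c,u,v,z):
    R=np.array(c['R']);t=np.array(c['t']); o=-R.T@t; d=R.T@ray(c,u,v); return o+d*(z-o[2])/d[2]
def at_d(c,u,v,d):
    R=np.array(c['R']);t=np.array(c['t']); return R.T@(ray(c,u,v)*d-t)
def proj(c,X):
    R=np.array(c['R']);t=np.array(c['t']); p=R@np.array(X)+t; x,y=p[:2]/p[2]; f=1+c['k1']*(x*x+y*y); q=np.array(c['intrinsics'])@[x*f,y*f,1]; return q[:2]
E
python3 - <<'E'
from h import *
a,_=save('top','t0'); b,_=save('side','s0')
cv2.imwrite('pics/both.png',cv2.resize(np.vstack([a,b])[:,:,::-1],(480,600)))
for n in('top','side','wrist'):
    c=calibration(n);R=np.array(c['R']);print(n,-R.T@np.array(c['t']),R[2],c['k1'])
s=get_state();print(s['t'],s['eef_pos'],s['ee_rot'],s['width'])
E
```

```text
pics
top [0.35510185 0.01658799 1.23469013] [ 0.17508701  0.01034063 -0.98449866] -0.06227252485835979
side [0.12135085 0.7041341  0.99631565] [ 0.33685207 -0.56620232 -0.75229357] -0.12035515720305091
wrist [ 0.18281545 -0.65499223  0.38445124] [ 0.28242647  0.11939075 -0.95183042] -0.08413626095569075
0.1 [ 0.25942303 -0.62267658  0.22568893] [ 3.14006373e+00 -1.41221636e-04 -2.74689263e+00] 0.08777963974660852
```

View pics/t0.png

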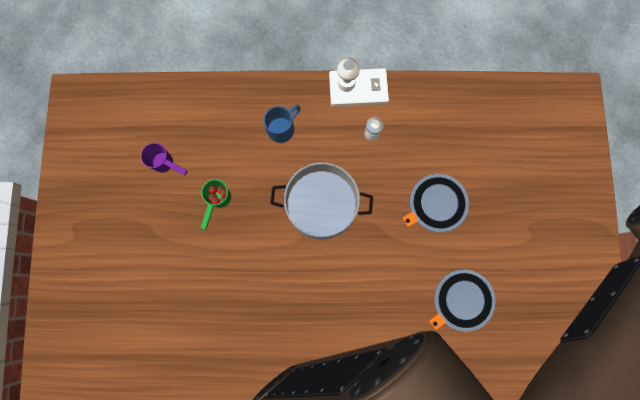

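View pics/s0.png

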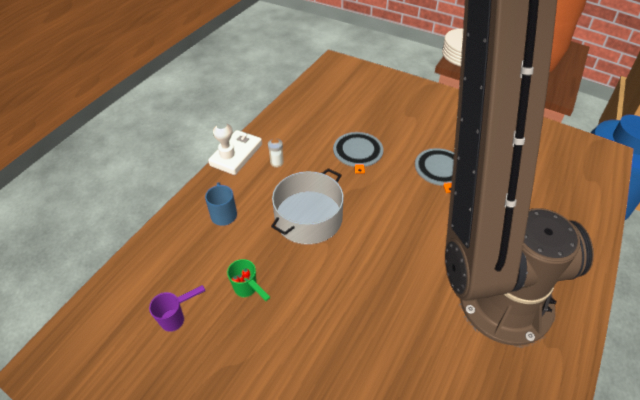

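The top view shows the green cup at (215,193) with its handle end at (205,227), and the purple cup at (156,157), which I reject. It also shows the pot at (321,201), the far trivet at (439,203) with its tab at (409,219), and the near trivet at (465,300), which I reject. The mug is at (279,124) and the shaker at (374,127). Next I measure the positions from enlarged crops.

Run:
```python
from h import *
f=np.load('pics/t0.npz');im=f['im'];d=f['d']
a=im[165:245,180:260];b=im[165:245,395:475]
cv2.imwrite('pics/c0.png',cv2.resize(np.hstack([a,b])[:,:,::-1],None,fx=5,fy=5,interpolation=cv2.INTER_CUBIC))
c=calibration('top')
hsv=cv2.cvtColor(im,cv2.COLOR_RGB2HSV)
def pts(m):
    v,u=np.nonzero(m); return np.array([at_d(c,x,y,d[y,x]) for x,y in zip(u,v) if d[y,x]>0])
g=pts(cv2.inRange(hsv,(50,120,60),(75,255,255))>0)
top=g[(g[:,2]>.06)]
print('green z range',g[:,2].min(),g[:,2].max(),len(top))
o=pts((cv2.inRange(hsv,(8,180,150),(20,255,255))>0)&(np.arange(400)[:,None]<240)&(np.arange(640)[None]>390))
print('tab',o.mean(0),o.min(0),o.max(0))
def circ(u0,u1,v0,v1,lo,hi):
    m=np.zeros(d.shape,bool);m[v0:v1,u0:u1]=1
    p=pts(m);p=p[(p[:,2]>lo)&(p[:,2]<hi)];(x,y),r=cv2.minEnclosingCircle(p[:,:2].astype(np.float32));A=np.c_[p[:,:2],np.ones(len(p))];return (x,y,r),np.linalg.lstsq(A,(p[:,:2]**2).sum(1),rcond=None)[0][:2]/2,len(p)
print('pot',circ(275,368,155,245,.078,.1))
print('trivet',circ(408,472,172,234,.005,.02))
print('mug',circ(262,292,100,145,.075,.1)); print('shaker',circ(362,386,112,145,.075,.12))
print('cup',circ(198,234,176,212,.066,.09))
e=at_z(c,205,227,.072);r=at_z(c,216,192,.075);print('px end',e,'rim',r)
np.save('pics/g.npy',g)
```

```text
green z range -0.002656984650003427 0.08081985652253543 281
tab [ 0.51961037 -0.22574332  0.00735754] [ 0.50071092 -0.2445541  -0.00290818] [ 0.53786808 -0.20525763  0.013897  ]
pot ((0.5606949329376221, 0.01148606464266777, 0.11842747777700424), array([0.56072081, 0.01109943]), 446)
trivet ((0.561059832572937, -0.30749207735061646, 0.1104755625128746), array([ 0.56223494, -0.3021724 ]), 2576)
mug ((0.7725089192390442, 0.12078803777694702, 0.043156206607818604), array([0.76803641, 0.12299713]), 190)
shaker ((0.7552285194396973, -0.12722918391227722, 0.02235877700150013), array([ 0.75517745, -0.12768505]), 158)
cup ((0.5707436800003052, 0.2833866477012634, 0.04459248483181), array([0.57557655, 0.28329824]), 186)
px end [0.48990952 0.30360743 0.072     ] rim [0.5792957  0.27835189 0.075     ]
```

View pics/c0.png

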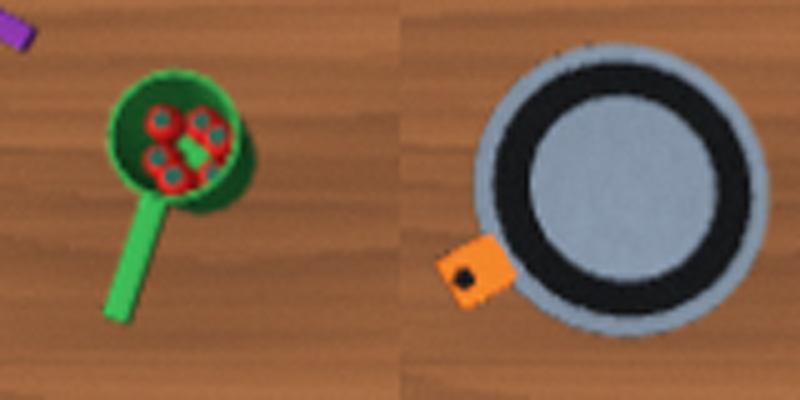

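The crop confirms the green cup, with its rim centre at (214.5,191.7) and handle end at (202.9,228.5). The far trivet's centre is at (438.9,202.5) and its tab dot at (407,220).

Run:
```python
from h import *
c=calibration('top')
r=at_z(c,214.5,191.7,.075);e=at_z(c,202.9,228.5,.072);t=at_z(c,438.9,202.5,.008);k=at_z(c,407.1,220.1,.008)
h=(e-r)[:2];print('cup',r,'end',e,np.hypot(*h),np.degrees(np.arctan2(h[1],h[0])))
h=h/np.hypot(*h);print('grip70',r[:2]+h*.07,'grip80',r[:2]+h*.08)
w=(k-t)[:2];print('triv',t,'tab',k,np.hypot(*w),np.degrees(np.arctan2(w[1],w[0])))
p=at_z(c,321,200,.085);print('pot',p)
```

```text
cup [0.5800777  0.28223737 0.075     ] end [0.4860917  0.30880136 0.072     ] 0.09766787605327952 164.21770636189763
grip70 [0.51271655 0.30127618] grip80 [0.50309353 0.303996  ]
triv [ 0.56344005 -0.30523485  0.008     ] tab [ 0.51605378 -0.21821631  0.008     ] 0.09908423355697041 118.5706613739614
pot [0.55679591 0.01082576 0.085     ]
```

Emit:
servo_tool(
  moves=[
    {"dx": 0.014,"dy": 0.045,"roll": 7.1,"jaw": 1},
    {"dx": 0.014,"dy": 0.045,"roll": 7.1,"jaw": 1},
    {"dx": 0.014,"dy": 0.045,"roll": 7.1,"jaw": 1},
    {"dx": 0.014,"dy": 0.045,"roll": 7.1,"jaw": 1},
    {"dx": 0.014,"dy": 0.045,"roll": 7.1,"jaw": 1},
    {"dx": 0.014,"dy": 0.045,"roll": 7.1,"jaw": 1},
    {"dx": 0.014,"dy": 0.045,"roll": 7.1,"jaw": 1},
    {"dx": 0.014,"dy": 0.045,"roll": 7.1,"jaw": 1},
    {"dx": 0.014,"dy": 0.045,"roll": 7.1,"jaw": 1},
    {"dx": 0.014,"dy": 0.045,"roll": 7.1,"jaw": 1},
  ],
)

```text
$.moves[0]: bad value
```

Emit:
servo_tool(
  moves=[
    {"dx": 0.014,"dy": 0.045,"dz": 0,"roll": 7.1,"jaw": 1},
    {"dx": 0.014,"dy": 0.045,"dz": 0,"roll": 7.1,"jaw": 1},
    {"dx": 0.014,"dy": 0.045,"dz": 0,"roll": 7.1,"jaw": 1},
    {"dx": 0.014,"dy": 0.045,"dz": 0,"roll": 7.1,"jaw": 1},
    {"dx": 0.014,"dy": 0.045,"dz": 0,"roll": 7.1,"jaw": 1},
    {"dx": 0.014,"dy": 0.045,"dz": 0,"roll": 7.1,"jaw": 1},
    {"dx": 0.014,"dy": 0.045,"dz": 0,"roll": 7.1,"jaw": 1},
    {"dx": 0.014,"dy": 0.045,"dz": 0,"roll": 7.1,"jaw": 1},
    {"dx": 0.014,"dy": 0.045,"dz": 0,"roll": 7.1,"jaw": 1},
    {"dx": 0.014,"dy": 0.045,"dz": 0,"roll": 7.1,"jaw": 1},
  ],
)

```text
t: 1.35
eef_pos: [0.3996, -0.1715, 0.2265]
ee_rot: [-3.141, 0.0, -1.504]
force: [0.6, -0.3, -0.1]
width: 0.0874
gripper_force: 0.0
```

Emit:
servo_tool(
  moves=[
    {"dx": 0.0115,"dy": 0.047,"dz": 0,"roll": 7.0,"jaw": 1},
    {"dx": 0.0115,"dy": 0.047,"dz": 0,"roll": 7.0,"jaw": 1},
    {"dx": 0.0115,"dy": 0.047,"dz": 0,"roll": 7.0,"jaw": 1},
    {"dx": 0.0115,"dy": 0.047,"dz": 0,"roll": 7.0,"jaw": 1},
    {"dx": 0.0115,"dy": 0.047,"dz": 0,"roll": 7.0,"jaw": 1},
    {"dx": 0.0115,"dy": 0.047,"dz": -0.01,"roll": 7.0,"jaw": 1},
    {"dx": 0.0115,"dy": 0.047,"dz": -0.01,"roll": 7.0,"jaw": 1},
    {"dx": 0.0115,"dy": 0.047,"dz": -0.02,"roll": 7.0,"jaw": 1},
    {"dx": 0.0115,"dy": 0.047,"dz": -0.02,"roll": 7.0,"jaw": 1},
    {"dx": 0.0115,"dy": 0.047,"dz": -0.02,"roll": 7.0,"jaw": 1},
  ],
)

```text
t: 2.6
eef_pos: [0.5146, 0.2984, 0.1456]
ee_rot: [3.141, 0.0, -0.282]
force: [1.0, 0.5, 1.3]
width: 0.0878
gripper_force: 0.0
```

Run:
```python
from h import *
s=get_state();print(s['eef_pos'],s['ee_rot'],s['q'],s['t'])
c=calibration('wrist');im,d=save('wrist','w1')
for n,z in (('pred grip',.072),):
    print(proj(c,[.5127,.3013,.072]),proj(c,[.4861,.3088,.072]),proj(c,[.5801,.2822,.075]))
hsv=cv2.cvtColor(im,cv2.COLOR_RGB2HSV);m=cv2.inRange(hsv,(50,120,60),(75,255,255))>0
v,u=np.nonzero(m);P=np.array([at_d(c,x,y,d[y,x]) for x,y in zip(u,v) if d[y,x]>0])
P=P[(P[:,2]>.064)&(P[:,2]<.085)]
a=np.radians(164.2);h=np.array([np.cos(a),np.sin(a)])
q=P[:,:2]-[.5801,.2822];al=q@h
for l,k in((.045,.055),(.055,.065),(.065,.075),(.075,.085),(.085,.095)):
    w=(al>l)&(al<k);
    if w.any(): x=q[w]@[-h[1],h[0]];print(l,w.sum(),x.min(),x.max(),P[w,2].mean())
print(al.max())
```

```text
[0.51460784 0.29840774 0.14562529] [ 3.14121155e+00  2.09360476e-04 -2.81690272e-01] [ 8.53759406e-01  2.92704214e-01 -2.79775170e-01 -3.46257041e-05
 -9.98750787e-01  4.35365439e-01] 2.6
[317.71871521 216.94518807] [318.111523   253.30019473] [316.72002979 113.10524674]
0.045 295 -0.00844972962445267 0.005060477619876429 0.072408585282783
0.055 267 -0.008621351300489171 0.004350364443628349 0.07245412046860933
0.065 257 -0.008193064566517297 0.004315327780865341 0.07241149452618481
0.075 255 -0.008360143480719265 0.004276080653436545 0.07247215819330909
0.085 238 -0.008565884837507063 0.004235806101941079 0.07241332800709306
0.0955150987955512
```

View pics/w1.png

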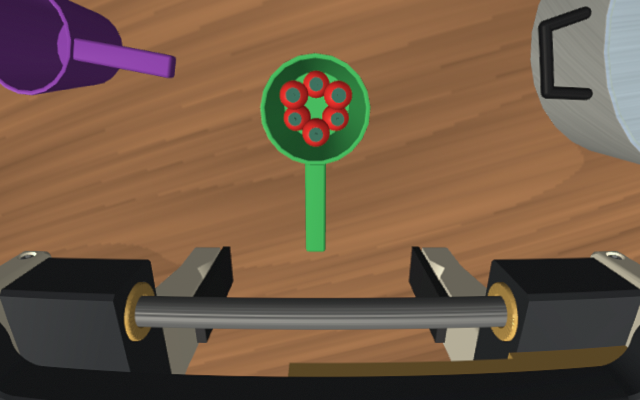

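The wrist view shows the cup mouth at (316,107), with all six tomatoes inside, and the handle running straight to (316,250) between the open fingers. I lower and grip.

Emit:
servo_tool(
  moves=[
    {"dx": -0.0015,"dy": 0.005,"dz": -0.016,"roll": 0,"jaw": 1},
    {"dx": 0,"dy": 0,"dz": -0.02,"roll": 0,"jaw": 1},
    {"dx": 0,"dy": 0,"dz": -0.02,"roll": 0,"jaw": 1},
    {"dx": 0,"dy": 0,"dz": -0.02,"roll": 0,"jaw": 1},
    {"dx": 0,"dy": 0,"dz": -0.015,"roll": 0,"jaw": 0.8},
    {"dx": 0,"dy": 0,"dz": -0.007,"roll": 0,"jaw": 0.5},
    {"dx": 0,"dy": 0,"dz": 0,"roll": 0,"jaw": 0.3},
    {"dx": 0,"dy": 0,"dz": 0,"roll": 0,"jaw": 0.2},
    {"dx": 0,"dy": 0,"dz": 0,"roll": 0,"jaw": 0.1},
    {"dx": 0,"dy": 0,"dz": 0,"roll": 0,"jaw": 0},
  ],
  newtons=50,
)

```text
t: 3.9
eef_pos: [0.5132, 0.3021, 0.049]
ee_rot: [-3.141, -0.0, -0.286]
force: [-0.4, -0.7, -0.2]
width: 0.0333
gripper_force: 0.0
```

Emit:
servo_tool(
  moves=[
    {"dx": 0,"dy": 0,"dz": 0,"roll": 0,"jaw": 0},
    {"dx": 0,"dy": 0,"dz": 0,"roll": 0,"jaw": 0},
    {"dx": 0,"dy": 0,"dz": 0,"roll": 0,"jaw": 0},
    {"dx": 0,"dy": 0,"dz": 0,"roll": 0,"jaw": 0},
    {"dx": 0,"dy": 0,"dz": 0,"roll": 0,"jaw": 0},
    {"dx": 0,"dy": 0,"dz": 0.004,"roll": 0,"jaw": 0},
    {"dx": 0,"dy": 0,"dz": 0.008,"roll": 0,"jaw": 0},
    {"dx": 0,"dy": 0,"dz": 0.012,"roll": 0,"jaw": 0},
    {"dx": 0,"dy": 0,"dz": 0.012,"roll": 0,"jaw": 0},
    {"dx": 0,"dy": 0,"dz": 0.008,"roll": 0,"jaw": 0},
  ],
)

```text
t: 5.15
eef_pos: [0.5134, 0.3022, 0.0939]
ee_rot: [-3.14, -0.001, -0.286]
force: [0.8, 0.1, -2.2]
width: 0.0134
gripper_force: 50.0
```

```bash
cat >> h.py <<'E'
def green(n):
    im,d=grab_frame(n);c=calibration(n)
    m=cv2.inRange(cv2.cvtColor(im,cv2.COLOR_RGB2HSV),(50,120,60),(75,255,255))>0
    v,u=np.nonzero(m&(d>0)); return im,np.array([at_d(c,x,y,d[y,x]) for x,y in zip(u,v)])
E
python3 - <<'E'
from h import *
s=get_state();print(s['t'],s['eef_pos'],s['width'],s['gripper_force'])
im,P=green('wrist');cv2.imwrite('pics/w2.png',im[:,:,::-1])
g=s['eef_pos'];a=np.radians(-15.8);h=np.array([np.cos(a),np.sin(a)])
al=(P[:,:2]-g[:2])@h; 
for l in range(-20,120,10):
    w=(al>l/1e3)&(al<l/1e3+.01)
    if w.any(): print(l,w.sum(),np.percentile(P[w,2],98)-g[2]-.019)
E
```

```text
5.15 [0.51340086 0.30224542 0.09391117] 0.01339931583275585 49.979490637779236
-20 13 0.007383860181968658
-10 215 0.006962636283446195
0 656 0.006858942018776185
10 729 0.006788121801051445
20 749 0.006750156585179915
30 772 0.00926099257319506
40 4412 0.009134318846908216
50 2492 0.00909704552896411
60 2501 0.009043431361031144
70 2320 0.008841325550787333
80 1775 0.009037998882170748
90 3661 0.008913988804225174
100 1699 0.009243216567971422
```

Emit:
servo_tool(
  moves=[
    {"dx": 0,"dy": -0.008,"dz": 0.015,"roll": 0,"jaw": 0},
    {"dx": -0.002,"dy": -0.018,"dz": 0.02,"roll": 0,"jaw": 0},
    {"dx": -0.004,"dy": -0.028,"dz": 0.025,"roll": 0,"jaw": 0},
    {"dx": -0.004,"dy": -0.038,"dz": 0.02,"roll": 0,"jaw": 0},
    {"dx": -0.005,"dy": -0.04,"dz": 0.012,"roll": 0,"jaw": 0},
    {"dx": -0.005,"dy": -0.04,"dz": 0.008,"roll": 0,"jaw": 0},
    {"dx": -0.005,"dy": -0.038,"dz": 0.004,"roll": 0,"jaw": 0},
    {"dx": -0.004,"dy": -0.03,"dz": 0,"roll": 0,"jaw": 0},
    {"dx": -0.003,"dy": -0.019,"dz": 0,"roll": 0,"jaw": 0},
    {"dx": 0,"dy": -0.01,"dz": 0,"roll": 0,"jaw": 0},
  ],
)

```text
t: 6.45
eef_pos: [0.4808, 0.0318, 0.1972]
ee_rot: [-3.141, -0.001, -0.287]
force: [-0.5, -0.1, -1.5]
width: 0.013
gripper_force: 50.0
```

Emit:
servo_tool(
  moves=[
    {"dx": 0,"dy": 0,"dz": 0,"roll": 0,"jaw": 0},
    {"dx": 0,"dy": 0,"dz": 0,"roll": 0,"jaw": 0},
    {"dx": 0,"dy": 0,"dz": 0,"roll": 0,"jaw": 0},
    {"dx": 0,"dy": 0,"dz": 0,"roll": 0,"jaw": 0},
    {"dx": 0,"dy": 0,"dz": 0,"roll": 0,"jaw": 0},
    {"dx": 0,"dy": 0,"dz": 0,"roll": 0,"jaw": 0},
    {"dx": 0,"dy": 0,"dz": 0,"roll": 0,"jaw": 0},
    {"dx": 0,"dy": 0,"dz": 0,"roll": 0,"jaw": 0},
    {"dx": 0,"dy": 0,"dz": 0,"roll": 0,"jaw": 0},
    {"dx": 0,"dy": 0,"dz": 0,"roll": 0,"jaw": 0},
  ],
  newtons=15,
)

```text
t: 7.7
eef_pos: [0.4811, 0.0329, 0.1966]
ee_rot: [3.142, -0.0, -0.286]
force: [0.7, -1.0, -1.4]
width: 0.0136
gripper_force: 15.0
```

```bash
cat >> h.py <<'E'
def tilt(yaw=-15.8,n='wrist',f=None):
    s=get_state();im,P=green(n)
    if f: cv2.imwrite('pics/'+f+'.png',im[:,:,::-1])
    g=s['eef_pos'];a=np.radians(yaw);h=np.array([np.cos(a),np.sin(a)])
    al=((P[:,:2]-g[:2])@h)*1e3; z=(P[:,2]-g[2]-.019)*1e3
    print('t',s['t'],'tcp',np.round(g,4),'w',s['width'],'F',s['gripper_force'],s['force'])
    o=al<200
    print('along',np.percentile(al,[1,99]),'z',np.percentile(z,[1,99]))
    w=(al>8)&(al<28)&(np.abs((P[:,:2]-g[:2])@[-h[1],h[0]])<.01)
    if w.sum()>20:
        p=np.polyfit(al[w],z[w],1);print('handle tilt',np.degrees(np.arctan(-p[0])),w.sum())
    return im,P
E
python3 -c "
from h import *
tilt(f='w3')"
```

```text
t 7.7 tcp [0.4811 0.0329 0.1966] w 0.013628979976774298 F 14.998025447130203 [ 0.66744501 -1.02500025 -1.42436637]
along [-21.21032196 103.51670258] z [-63.79163963   7.76212708]
handle tilt 0.9227057474927611 1483
```

Emit:
servo_tool(
  moves=[
    {"dx": 0,"dy": 0,"dz": 0,"roll": 0,"jaw": 0},
    {"dx": 0,"dy": 0,"dz": 0,"roll": 0,"jaw": 0},
    {"dx": 0,"dy": 0,"dz": 0,"roll": 0,"jaw": 0},
    {"dx": 0,"dy": 0,"dz": 0,"roll": 0,"jaw": 0},
    {"dx": 0,"dy": 0,"dz": 0,"roll": 0,"jaw": 0},
    {"dx": 0,"dy": 0,"dz": 0,"roll": 0,"jaw": 0},
    {"dx": 0,"dy": 0,"dz": 0,"roll": 0,"jaw": 0},
    {"dx": 0,"dy": 0,"dz": 0,"roll": 0,"jaw": 0},
    {"dx": 0,"dy": 0,"dz": 0,"roll": 0,"jaw": 0},
    {"dx": 0,"dy": 0,"dz": 0,"roll": 0,"jaw": 0},
  ],
  newtons=8,
)

```text
t: 9.0
eef_pos: [0.4811, 0.0329, 0.1965]
ee_rot: [3.142, 0.0, -0.286]
force: [-0.6, -0.2, -1.8]
width: 0.0138
gripper_force: 8.0
```

```bash
python3 -c "
from h import *
tilt(f='w4')"
```

```text
t 9.0 tcp [0.4811 0.0329 0.1965] w 0.01383488731091784 F 7.999961078166962 [-0.64308084 -0.22544124 -1.8335572 ]
along [-15.77839723  81.3614388 ] z [-99.63953633  19.31657471]
handle tilt 42.857583051536444 2108
```

Emit:
servo_tool(
  moves=[
    {"dx": 0,"dy": 0,"dz": 0,"roll": 0,"jaw": 0},
    {"dx": 0,"dy": 0,"dz": 0,"roll": 0,"jaw": 0},
    {"dx": 0,"dy": 0,"dz": 0,"roll": 0,"jaw": 0},
    {"dx": 0,"dy": 0,"dz": 0,"roll": 0,"jaw": 0},
    {"dx": 0,"dy": 0,"dz": 0,"roll": 0,"jaw": 0},
    {"dx": 0,"dy": 0,"dz": 0,"roll": 0,"jaw": 0},
    {"dx": 0,"dy": 0,"dz": 0,"roll": 0,"jaw": 0},
    {"dx": 0,"dy": 0,"dz": 0,"roll": 0,"jaw": 0},
    {"dx": 0,"dy": 0,"dz": 0,"roll": 0,"jaw": 0},
    {"dx": 0,"dy": 0,"dz": 0,"roll": 0,"jaw": 0},
  ],
  newtons=5,
)

```text
t: 10.3
eef_pos: [0.4811, 0.0329, 0.1965]
ee_rot: [-3.142, 0.0, -0.286]
force: [0.1, 0.7, -2.6]
width: 0.0139
gripper_force: 5.0
```

```bash
python3 -c "
from h import *
tilt(f='w5'); tilt(n='side',f='s5')"
```

```text
t 10.3 tcp [0.4811 0.0329 0.1965] w 0.013890116859373778 F 4.999933764338493 [ 0.09360489  0.66575488 -2.58190251]
along [-15.81667552  81.3485363 ] z [-99.66909463  19.33043018]
handle tilt 43.22441630224667 2088
t 10.35 tcp [0.4811 0.0329 0.1966] w 0.01415867826669517 F 5.000011324882507 [ 0.467775    0.50729105 -1.99042852]
along [-21.82810165  53.77149507] z [-92.61683885  19.9506624 ]
handle tilt -40.01572739716162 28
```

View pics/s5.png

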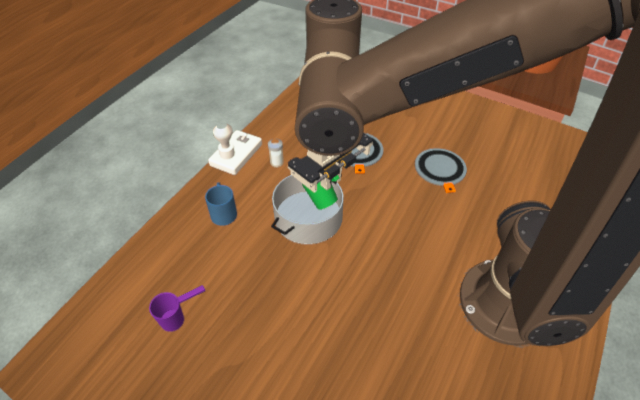

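The side view shows the green cup tilted at about 43° over the near rim of the pot at (320,190), with pot, mug and shaker untouched. I retreat so that its lower wall can lean on the rim, then tip it further against the rim.

Emit:
servo_tool(
  moves=[
    {"dx": -0.012,"dy": 0.0034,"dz": 0,"roll": 0,"jaw": 0},
    {"dx": -0.017,"dy": 0.0048,"dz": 0,"roll": 0,"jaw": 0},
    {"dx": -0.017,"dy": 0.0048,"dz": 0,"roll": 0,"jaw": 0},
    {"dx": -0.0165,"dy": 0.0047,"dz": 0,"roll": 0,"jaw": 0},
    {"dx": 0,"dy": 0,"dz": -0.005,"roll": 0,"jaw": 0},
    {"dx": 0,"dy": 0,"dz": -0.01,"roll": 0,"jaw": 0},
    {"dx": 0,"dy": 0,"dz": -0.01,"roll": 0,"jaw": 0},
    {"dx": 0,"dy": 0,"dz": -0.004,"roll": 0,"jaw": 0},
    {"dx": 0,"dy": 0,"dz": 0,"roll": 0,"jaw": 0},
    {"dx": 0,"dy": 0,"dz": 0,"roll": 0,"jaw": 0},
  ],
  newtons=5,
)

```text
t: 11.65
eef_pos: [0.4188, 0.0506, 0.1676]
ee_rot: [3.142, -0.0, -0.286]
force: [0.5, -0.0, -1.1]
width: 0.0142
gripper_force: 5.0
```

```bash
python3 -c "
from h import *
tilt(f='w6')"
```

```text
t 11.65 tcp [0.4188 0.0506 0.1676] w 0.014191021280183165 F 4.999925270676613 [ 0.54852025 -0.04159793 -1.06914146]
along [-14.99215058  77.20563498] z [-100.4955493    20.25483281]
handle tilt 0.5255088822601653 2066
```

View pics/w6.png

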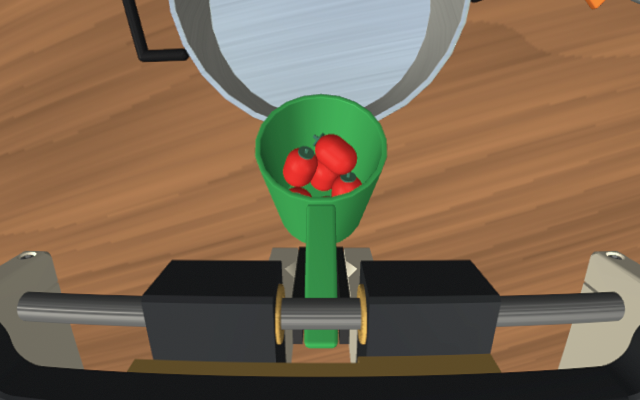

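Run:
```python
from h import *
s=get_state();im,d=grab_frame('wrist');c=calibration('wrist');g=s['eef_pos']+np.array([0,0,.019]);a=np.radians(-15.8);h=np.array([np.cos(a),np.sin(a)])
for u,v in((320,302),(320,313),(320,325),(100,305),(320,210),(320,230),(320,260),(320,290),(320,335),(320,346),(320,200),(320,97)):
    p=at_d(c,u,v,d[v,u])-g; print(u,v,d[v,u],'along',round(p[:2]@h*1e3,1),'perp',round(p[:2]@[-h[1],h[0]]*1e3,1),'z',round(p[2]*1e3,1))
```

```text
320 302 0.089472465 along 32.4 perp 0.0 z 62.4
320 313 0.087896235 along 30.7 perp 0.0 z 64.6
320 325 0.08895422 along 27.1 perp 0.1 z 64.6
100 305 0.08811755 along 32.2 perp 56.2 z 64.1
320 210 0.17035492 along 27.5 perp 0.3 z -21.0
320 230 0.16528492 along 20.5 perp 0.3 z -13.4
320 260 0.15974534 along 9.9 perp 0.4 z -4.2
320 290 0.15268058 along 0.9 perp 0.5 z 6.1
320 335 0.1450244 along -12.6 perp 0.6 z 18.5
320 346 0.144218 along -16.4 perp 0.7 z 20.6
320 200 0.1708646 along 31.9 perp 0.2 z -23.0
320 97 0.20030421 along 77.8 perp -0.2 z -68.7
```

Emit:
servo_tool(
  moves=[
    {"dx": 0.006,"dy": -0.0017,"dz": 0,"roll": 0,"jaw": 0},
    {"dx": 0.006,"dy": -0.0017,"dz": 0,"roll": 0,"jaw": 0},
    {"dx": 0.007,"dy": -0.002,"dz": 0.0025,"roll": 0,"jaw": 0},
    {"dx": 0.007,"dy": -0.002,"dz": 0.0025,"roll": 0,"jaw": 0},
    {"dx": 0.008,"dy": -0.0023,"dz": 0.0015,"roll": 0,"jaw": 0},
    {"dx": 0.008,"dy": -0.0023,"dz": 0.0015,"roll": 0,"jaw": 0},
    {"dx": 0.014,"dy": -0.004,"dz": 0.0005,"roll": 0,"jaw": 0},
    {"dx": 0,"dy": 0,"dz": 0,"roll": 0,"jaw": 0},
    {"dx": 0,"dy": 0,"dz": 0,"roll": 0,"jaw": 0},
    {"dx": 0,"dy": 0,"dz": 0,"roll": 0,"jaw": 0},
  ],
  newtons=4,
)

```text
t: 13.0
eef_pos: [0.4743, 0.0346, 0.1759]
ee_rot: [3.141, 0.0, -0.286]
force: [-1.1, 0.1, -0.4]
width: 0.014
gripper_force: 4.0
```

```bash
cat >> h.py <<'E'
def look(f,yaw=-15.8):
    s=get_state();im,d=grab_frame('wrist');c=calibration('wrist');g=s['eef_pos']+np.array([0,0,.019]);a=np.radians(yaw);h=np.array([np.cos(a),np.sin(a)])
    cv2.imwrite('pics/'+f+'.png',im[:,:,::-1]); hsv=cv2.cvtColor(im,cv2.COLOR_RGB2HSV)
    m=cv2.inRange(hsv,(50,120,60),(75,255,255))>0
    L=[]
    for v in range(0,400,8):
        if m[v,318:323].all() and d[v,320]>0:
            p=at_d(c,320,v,d[v,320])-g; L.append((v,round(p[:2]@h*1e3),round(p[2]*1e3)))
    print(s['t'],np.round(s['eef_pos'],4),s['force'],s['width']);print('v,along,z',L)
    r=(cv2.inRange(hsv,(0,150,80),(6,255,255))>0)&(d>0);v,u=np.nonzero(r)
    if len(u):
        P=np.array([at_d(c,x,y,d[y,x]) for x,y in zip(u,v)]);print('red',len(u),'min/max',P.min(0),P.max(0))
E
python3 -c "
from h import *
look('w7')"
```

```text
13.0 [0.4743 0.0346 0.1759] [-1.07046982  0.14978138 -0.41493181] 0.013972230697673402
v,along,z [(160, 36, -96), (168, 31, -97), (176, 25, -98), (184, 19, -100), (224, 15, -34), (232, 13, -28), (240, 11, -23), (248, 9, -18), (256, 7, -13), (264, 6, -7), (272, 5, -3), (280, 3, 1), (288, 2, 6), (296, 0, 10), (336, -7, 26), (344, -12, 24)]
red 985 min/max [0.47255092 0.01418617 0.09060399] [0.49805713 0.05421982 0.16029455]
```

Emit:
servo_tool(
  moves=[
    {"dx": 0.007,"dy": -0.002,"dz": -0.0005,"roll": 0,"jaw": 0},
    {"dx": 0.007,"dy": -0.002,"dz": -0.0008,"roll": 0,"jaw": 0},
    {"dx": 0.007,"dy": -0.0019,"dz": -0.0015,"roll": 0,"jaw": 0},
    {"dx": 0.0065,"dy": -0.0019,"dz": -0.0017,"roll": 0,"jaw": 0},
    {"dx": 0.0065,"dy": -0.0018,"dz": -0.0025,"roll": 0,"jaw": 0},
    {"dx": 0.0065,"dy": -0.0018,"dz": -0.0025,"roll": 0,"jaw": 0},
    {"dx": 0.006,"dy": -0.0017,"dz": -0.0033,"roll": 0,"jaw": 0},
    {"dx": 0.006,"dy": -0.0017,"dz": -0.0034,"roll": 0,"jaw": 0},
    {"dx": 0.0057,"dy": -0.0016,"dz": -0.0042,"roll": 0,"jaw": 0},
    {"dx": 0.0057,"dy": -0.0016,"dz": -0.0042,"roll": 0,"jaw": 0},
  ],
  newtons=4,
)

```text
t: 14.3
eef_pos: [0.5391, 0.0166, 0.1512]
ee_rot: [-3.141, -0.0, -0.286]
force: [0.7, -1.6, 1.7]
width: 0.0141
gripper_force: 4.0
```

```bash
python3 -c "
from h import *
look('w8')"
```

```text
14.3 [0.5391 0.0166 0.1512] [ 0.6524582  -1.63720963  1.6981348 ] 0.014109380917646278
v,along,z [(264, -8, -35), (336, -49, -27), (344, -53, -25), (352, -58, -24), (360, -64, -25)]
red 1766 min/max [5.10545854e-01 1.17192276e-04 5.49882625e-02] [0.55868667 0.04531897 0.13364066]
```

View pics/w8.png

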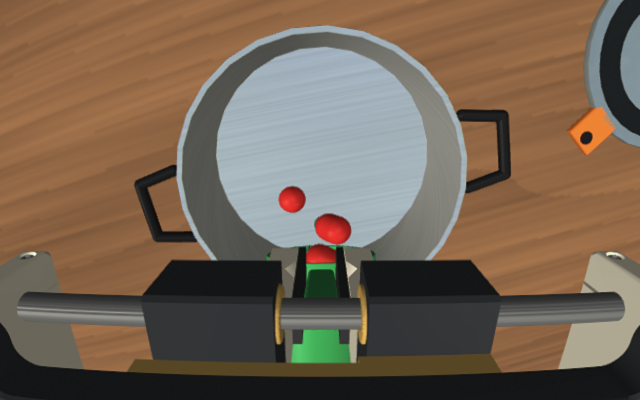

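The wrist view shows tomatoes falling into the pot at (292,199) and (333,228), with another at the lip near (320,255). I tip a little further and hold.

Emit:
servo_tool(
  moves=[
    {"dx": 0.0045,"dy": -0.0013,"dz": -0.0045,"roll": 0,"jaw": 0},
    {"dx": 0.0045,"dy": -0.0013,"dz": -0.0045,"roll": 0,"jaw": 0},
    {"dx": 0.0045,"dy": -0.0013,"dz": -0.0045,"roll": 0,"jaw": 0},
    {"dx": 0,"dy": 0,"dz": 0,"roll": 0,"jaw": 0},
    {"dx": 0,"dy": 0,"dz": 0,"roll": 0,"jaw": 0},
    {"dx": 0,"dy": 0,"dz": 0,"roll": 0,"jaw": 0},
    {"dx": 0,"dy": 0,"dz": 0,"roll": 0,"jaw": 0},
    {"dx": 0,"dy": 0,"dz": 0,"roll": 0,"jaw": 0},
    {"dx": 0,"dy": 0,"dz": 0,"roll": 0,"jaw": 0},
    {"dx": 0,"dy": 0,"dz": 0,"roll": 0,"jaw": 0},
  ],
)

```text
t: 15.6
eef_pos: [0.5519, 0.0127, 0.1379]
ee_rot: [3.141, 0.0, -0.286]
force: [0.8, -0.5, 1.7]
width: 0.0139
gripper_force: 4.0
```

```bash
python3 -c "
from h import *
look('w9')
a=cv2.imread('pics/w9.png')
save('side','s9');b=cv2.imread('pics/s9.png')[140:270,230:400]
save('top','t9');e=cv2.imread('pics/t9.png')[140:250,230:400]
b=cv2.resize(b,(400,300));e=cv2.resize(e,(400,300));a=cv2.resize(a,(480,300))
cv2.imwrite('pics/m9.png',np.vstack([np.hstack([b,e]),np.hstack([a,np.zeros((300,320,3),np.uint8)])]))
"
```

```text
15.6 [0.5519 0.0127 0.1379] [ 0.84556796 -0.53055168  1.73310263] 0.013875637978648617
v,along,z [(272, -44, -90), (280, -16, -31), (336, -43, -19), (344, -48, -18), (352, -52, -16), (360, -55, -14)]
red 4446 min/max [ 0.54143451 -0.07945725  0.006227  ] [0.65071627 0.06222827 0.02729558]
```

View pics/m9.png

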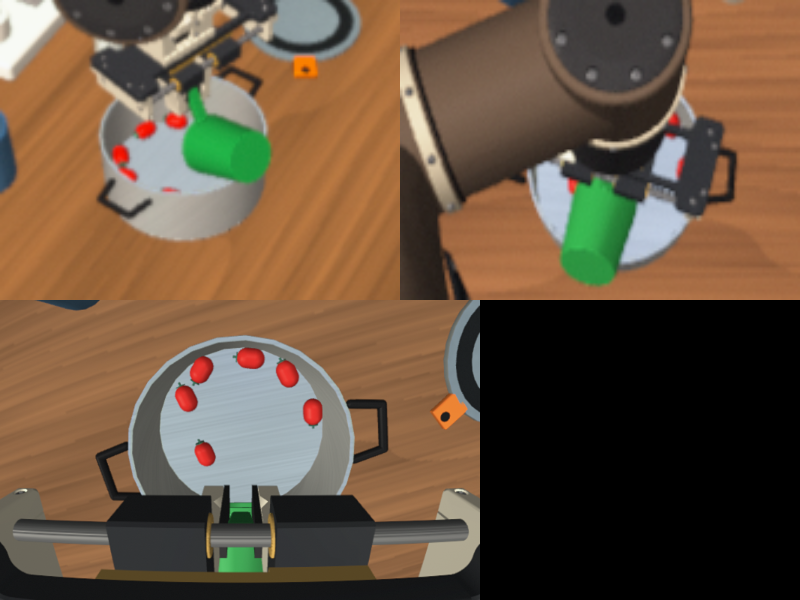

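All six tomatoes show on the pot floor, in the wrist panel around the ring from (205,453) to (312,412). The cup is tilted well past horizontal on the near rim. I lift it, turn, and let it hang.

Emit:
servo_tool(
  moves=[
    {"dx": 0,"dy": 0,"dz": 0.01,"roll": 0,"jaw": 0},
    {"dx": 0,"dy": 0,"dz": 0.02,"roll": 0,"jaw": 0},
    {"dx": 0,"dy": 0,"dz": 0.02,"roll": 0,"jaw": 0},
    {"dx": 0,"dy": 0,"dz": 0.02,"roll": 0,"jaw": 0},
    {"dx": 0.005,"dy": -0.002,"dz": 0.01,"roll": -5,"jaw": 0},
    {"dx": 0.005,"dy": -0.002,"dz": 0,"roll": -5,"jaw": 0},
    {"dx": 0.005,"dy": -0.002,"dz": 0,"roll": -5,"jaw": 0},
    {"dx": 0.005,"dy": -0.002,"dz": 0,"roll": -5,"jaw": 0},
    {"dx": 0,"dy": 0,"dz": 0,"roll": -5,"jaw": 0},
    {"dx": 0,"dy": 0,"dz": 0,"roll": 0,"jaw": 0},
  ],
  newtons=3,
)

```text
t: 17.0
eef_pos: [0.5716, 0.0048, 0.2181]
ee_rot: [3.141, 0.001, -0.722]
force: [-0.9, 0.1, -0.4]
width: 0.014
gripper_force: 3.0
```

Run:
```python
from h import *
look('w10',-40.8)
s=get_state();g=s['eef_pos']+np.array([0,0,.019])
a=np.radians(-40.8);h=np.array([np.cos(a),np.sin(a)])
for n in('side','top'):
    im,P=green(n);q=P-g;al=q[:,:2]@h*1e3;z=q[:,2]*1e3
    k=(np.abs(al)<160);print(n,len(al),'al',np.percentile(al[k],[2,50,98]),'z',np.percentile(z[k],[2,50,98]))
c=calibration('wrist');im,d=grab_frame('wrist')
v,u=np.mgrid[0:250:2,0:640:2];v=v.ravel();u=u.ravel()
P=np.array([at_d(c,x,y,d[y,x]) for x,y in zip(u,v) if d[y,x]>0])
w=(P[:,2]>.078)&(P[:,2]<.09)&(np.hypot(P[:,0]-.56,P[:,1]-.011)<.11);p=P[w]
A=np.c_[p[:,:2],np.ones(len(p))];x=np.linalg.lstsq(A,(p[:,:2]**2).sum(1),rcond=None)[0];print('pot',x[:2]/2,np.sqrt(x[2]+(x[:2]**2).sum()/4),len(p),p[:,2].max())
```

```text
17.0 [0.5716 0.0048 0.2181] [-0.88923574  0.14512609 -0.3533823 ] 0.013989260762884414
v,along,z [(208, 1, -100), (216, -4, -98), (224, -10, -99), (232, -16, -98), (240, -22, -98), (248, 1, -35), (256, 1, -26), (264, 1, -17), (272, 2, -8), (280, 2, 0), (288, 2, 6), (296, 2, 12), (336, -4, 30), (344, -64, -37), (352, -71, -38)]
red 2223 min/max [ 0.55332984 -0.0794188   0.01562142] [0.65080808 0.06135567 0.14449422]
side 956 al [-73.12837292 -44.68250527  -0.59468693] z [-86.68793406 -43.36994509  22.58517003]
top 594 al [-72.71506933 -48.16723323 -20.55278912] z [-66.91452655 -41.4730114  -32.59851919]
pot [0.56240518 0.00911022] 0.09161659583459894 716 0.08801803949815973
```

Run:
```python
from h import *
im,d=grab_frame('wrist');c=calibration('wrist')
m=cv2.inRange(cv2.cvtColor(im,cv2.COLOR_RGB2HSV),(0,150,80),(6,255,255))
n,l,st,ce=cv2.connectedComponentsWithStats(m)
for i in range(1,n):
    if st[i,4]>3:
        z=[at_d(c,x,y,d[y,x])[2] for y,x in np.argwhere(l==i)]; print(st[i,4],ce[i],np.median(z),max(z))
```

```text
441 [339.41269841 103.27210884] 0.02365927634976636 0.37676637515311
454 [298.28854626 105.35462555] 0.023619311201383733 0.37676637515311
438 [381.57762557 126.73744292] 0.02363270057075932 0.37676637515311
435 [258.88965517 136.8       ] 0.023485977523622248 0.37676637515311
397 [257.3929471  169.31234257] 0.023340190648486206 0.026948806346365747
65 [294.70769231 205.49230769] 0.021030230218684998 0.37676637515311
```

Emit:
servo_tool(
  moves=[
    {"dx": 0,"dy": 0,"dz": -0.012,"roll": 0,"jaw": 0},
    {"dx": 0,"dy": 0,"dz": -0.02,"roll": 0,"jaw": 0},
    {"dx": 0,"dy": 0,"dz": -0.02,"roll": 0,"jaw": 0},
    {"dx": 0,"dy": 0,"dz": -0.017,"roll": 0,"jaw": 0},
    {"dx": 0,"dy": 0,"dz": -0.008,"roll": 0,"jaw": 0},
    {"dx": -0.0078,"dy": 0.0062,"dz": 0,"roll": 0,"jaw": 0},
    {"dx": -0.0078,"dy": 0.0062,"dz": 0,"roll": 0,"jaw": 0},
    {"dx": -0.0095,"dy": 0.008,"dz": 0,"roll": 0,"jaw": 0},
    {"dx": -0.0083,"dy": 0.0071,"dz": 0.0074,"roll": 0,"jaw": 0},
    {"dx": -0.0083,"dy": 0.0071,"dz": 0.0074,"roll": 0,"jaw": 0},
  ],
  newtons=4,
)

```text
t: 18.5
eef_pos: [0.5298, 0.04, 0.1567]
ee_rot: [-3.141, -0.0, -0.722]
force: [0.5, -0.3, -0.9]
width: 0.014
gripper_force: 4.0
```

```bash
python3 -c "
from h import *
look('w11',-40.8)"
```

```text
18.5 [0.5298 0.04   0.1567] [ 0.47855567 -0.34498644 -0.88960154] 0.014008326521802584
v,along,z [(160, 36, -92), (168, 31, -92), (176, 25, -95), (184, 19, -96), (192, 13, -98), (200, 7, -99), (208, 0, -102), (216, -7, -103), (224, 16, -30), (232, 13, -27), (240, 11, -20), (248, 10, -14), (256, 8, -10), (264, 6, -5), (272, 4, -1), (280, 2, 3), (288, 1, 6), (296, 0, 12), (336, -6, 29), (344, -10, 28)]
red 3616 min/max [ 0.55253848 -0.07860518  0.01696352] [0.65063586 0.06228981 0.02869241]
```

Emit:
servo_tool(
  moves=[
    {"dx": -0.0095,"dy": 0.0082,"dz": 0.0048,"roll": 0,"jaw": 0},
    {"dx": -0.0095,"dy": 0.0082,"dz": 0.0038,"roll": 0,"jaw": 0},
    {"dx": -0.0098,"dy": 0.0085,"dz": 0.0015,"roll": 0,"jaw": 0},
    {"dx": -0.0098,"dy": 0.0085,"dz": 0.0005,"roll": 0,"jaw": 0},
    {"dx": -0.0098,"dy": 0.0085,"dz": -0.0018,"roll": 0,"jaw": 0},
    {"dx": -0.0098,"dy": 0.0085,"dz": -0.0032,"roll": 0,"jaw": 0},
    {"dx": -0.0089,"dy": 0.0077,"dz": -0.0052,"roll": 0,"jaw": 0},
    {"dx": -0.0089,"dy": 0.0077,"dz": -0.0062,"roll": 0,"jaw": 0},
    {"dx": -0.0052,"dy": 0.0045,"dz": -0.0052,"roll": 0,"jaw": 0},
    {"dx": -0.0052,"dy": 0.0045,"dz": -0.0055,"roll": 0,"jaw": 0},
  ],
)

```text
t: 19.8
eef_pos: [0.4436, 0.1145, 0.1389]
ee_rot: [3.142, -0.0, -0.722]
force: [0.6, -0.2, -0.9]
width: 0.0141
gripper_force: 4.0
```

```bash
python3 -c "
from h import *
look('w12',-40.8)"
```

```text
19.8 [0.4436 0.1145 0.1389] [ 0.56646735 -0.16913419 -0.88134567] 0.01411638366032702
v,along,z [(32, 102, -3), (40, 101, -12), (48, 99, -24), (56, 97, -37), (64, 94, -53), (72, 91, -70), (80, 86, -69), (88, 82, -70), (96, 78, -68), (104, 73, -69), (112, 69, -67), (120, 65, -68), (128, 60, -67), (136, 56, -66), (144, 51, -66), (152, 47, -65), (160, 42, -65), (168, 39, -58), (176, 40, -37), (184, 40, -20), (192, 40, -7), (200, 40, 4), (208, 36, 1), (216, 33, 4), (224, 30, 4), (232, 26, 3), (240, 22, 2), (248, 19, 3), (256, 16, 4), (264, 12, 4), (272, 8, 5), (280, 5, 6), (288, 1, 5), (296, -3, 6), (336, -21, 8)]
red 457 min/max [0.5473759  0.04405899 0.01747859] [0.5651015  0.06304925 0.02655134]
```

Emit:
servo_tool(
  moves=[
    {"dx": -0.0023,"dy": 0.002,"dz": -0.0035,"roll": 0,"jaw": 0},
    {"dx": -0.0023,"dy": 0.002,"dz": -0.0045,"roll": 0,"jaw": 0},
    {"dx": 0,"dy": 0,"dz": 0,"roll": 0,"jaw": 0},
    {"dx": 0,"dy": 0,"dz": 0,"roll": 0,"jaw": 0},
    {"dx": 0,"dy": 0,"dz": 0,"roll": 0,"jaw": 0},
    {"dx": 0,"dy": 0,"dz": 0,"roll": 0,"jaw": 0},
    {"dx": 0,"dy": 0,"dz": 0,"roll": 0,"jaw": 0},
    {"dx": 0,"dy": 0,"dz": 0,"roll": 0,"jaw": 0},
    {"dx": 0,"dy": 0,"dz": 0,"roll": 0,"jaw": 0},
    {"dx": 0,"dy": 0,"dz": 0,"roll": 0,"jaw": 0},
  ],
)

```text
t: 21.1
eef_pos: [0.4393, 0.1182, 0.1312]
ee_rot: [3.142, -0.0, -0.722]
force: [-0.4, -0.4, -0.5]
width: 0.014
gripper_force: 4.0
```

Emit:
servo_tool(
  moves=[
    {"dx": 0,"dy": 0,"dz": 0,"roll": 0,"jaw": 0},
    {"dx": 0,"dy": 0,"dz": 0,"roll": 0,"jaw": 0},
    {"dx": 0,"dy": 0,"dz": 0,"roll": 0,"jaw": 0},
    {"dx": 0,"dy": 0,"dz": 0,"roll": 0,"jaw": 0},
    {"dx": 0,"dy": 0,"dz": 0,"roll": 0,"jaw": 0},
    {"dx": 0,"dy": 0,"dz": 0.005,"roll": 0,"jaw": 0},
    {"dx": 0,"dy": 0,"dz": 0.01,"roll": 0,"jaw": 0},
    {"dx": 0,"dy": 0,"dz": 0.015,"roll": 0,"jaw": 0},
    {"dx": 0,"dy": 0,"dz": 0.015,"roll": 0,"jaw": 0},
    {"dx": 0,"dy": 0,"dz": 0.005,"roll": 0,"jaw": 0},
  ],
  newtons=50,
)

```text
t: 22.35
eef_pos: [0.4399, 0.1185, 0.1827]
ee_rot: [-3.139, -0.001, -0.722]
force: [-0.5, 0.9, -0.4]
width: 0.0135
gripper_force: 50.0
```

```bash
python3 -c "
from h import *
look('w13',-40.8)"
```

```text
22.35 [0.4399 0.1185 0.1827] [-0.48320236  0.92528005 -0.35675669] 0.013457129336639105
v,along,z [(24, 104, 12), (32, 102, 6), (40, 101, -11), (48, 100, -29), (56, 99, -56), (64, 95, -60), (72, 91, -60), (80, 87, -60), (88, 83, -59), (96, 79, -60), (104, 74, -60), (112, 70, -60), (120, 66, -59), (128, 61, -61), (136, 57, -61), (144, 53, -60), (152, 48, -60), (160, 45, -51), (168, 44, -39), (176, 43, -26), (184, 42, -14), (192, 41, -5), (200, 41, 5), (208, 39, 10), (216, 35, 7), (224, 31, 7), (232, 27, 5), (240, 24, 7), (248, 21, 6), (256, 17, 6), (264, 13, 7), (272, 10, 7), (280, 6, 7), (288, 2, 6), (296, -2, 6), (336, -24, 5)]
red 171 min/max [0.5547123  0.04506874 0.01774954] [0.56653745 0.06098449 0.02708008]
```

Emit:
servo_tool(
  moves=[
    {"dx": 0.003,"dy": -0.012,"dz": 0.005,"roll": -2,"jaw": 0},
    {"dx": 0.007,"dy": -0.027,"dz": 0,"roll": -2,"jaw": 0},
    {"dx": 0.01,"dy": -0.042,"dz": 0,"roll": -2,"jaw": 0},
    {"dx": 0.012,"dy": -0.048,"dz": 0,"roll": -2,"jaw": 0},
    {"dx": 0.012,"dy": -0.05,"dz": 0,"roll": -2,"jaw": 0},
    {"dx": 0.0125,"dy": -0.05,"dz": 0,"roll": -2,"jaw": 0},
    {"dx": 0.012,"dy": -0.048,"dz": 0,"roll": -2,"jaw": 0},
    {"dx": 0.01,"dy": -0.042,"dz": 0,"roll": -2,"jaw": 0},
    {"dx": 0.007,"dy": -0.028,"dz": 0,"roll": -2,"jaw": 0},
    {"dx": 0.004,"dy": -0.0145,"dz": -0.005,"roll": -2,"jaw": 0},
  ],
)

```text
t: 23.65
eef_pos: [0.5285, -0.2454, 0.1806]
ee_rot: [3.141, 0.0, -1.076]
force: [-0.4, 0.2, -0.9]
width: 0.0136
gripper_force: 50.0
```

Emit:
servo_tool(
  moves=[
    {"dx": 0,"dy": 0,"dz": -0.01,"roll": 0,"jaw": 0},
    {"dx": 0,"dy": 0,"dz": -0.02,"roll": 0,"jaw": 0},
    {"dx": 0,"dy": 0,"dz": -0.025,"roll": 0,"jaw": 0},
    {"dx": 0,"dy": 0,"dz": -0.025,"roll": 0,"jaw": 0},
    {"dx": 0,"dy": 0,"dz": -0.02,"roll": 0,"jaw": 0},
    {"dx": 0,"dy": 0,"dz": -0.01,"roll": 0,"jaw": 0},
    {"dx": 0,"dy": 0,"dz": -0.005,"roll": 0,"jaw": 0},
    {"dx": 0,"dy": 0,"dz": 0,"roll": 0,"jaw": 0},
    {"dx": 0,"dy": 0,"dz": 0,"roll": 0,"jaw": 0},
    {"dx": 0,"dy": 0,"dz": 0,"roll": 0,"jaw": 0},
  ],
)

```text
t: 24.9
eef_pos: [0.5292, -0.2434, 0.0669]
ee_rot: [-3.141, -0.001, -1.071]
force: [-0.6, 0.0, -1.3]
width: 0.0137
gripper_force: 50.0
```

Run:
```python
from h import *
look('w14',-61.4)
c=calibration('wrist');print('expected trivet px',proj(c,[.5634,-.3052,.008]),'rim centre if right',proj(c,[.5634,-.3052,.09]))
```

```text
24.9 [ 0.5292 -0.2434  0.0669] [-0.55710613  0.00218677 -1.32108631] 0.013740738288470089
v,along,z [(24, 104, 10), (32, 102, 5), (40, 101, -11), (48, 100, -30), (56, 98, -56), (64, 95, -60), (72, 91, -60), (80, 87, -60), (88, 82, -60), (96, 78, -60), (104, 74, -60), (112, 70, -59), (120, 66, -60), (128, 61, -60), (136, 57, -61), (144, 52, -61), (152, 48, -60), (160, 45, -52), (168, 44, -37), (176, 43, -26), (184, 42, -15), (192, 41, -5), (200, 40, 4), (208, 39, 10), (216, 34, 6), (224, 31, 6), (232, 28, 7), (240, 25, 7), (248, 21, 7), (256, 17, 7), (264, 13, 7), (272, 10, 7), (280, 6, 7), (288, 2, 7), (296, -2, 6), (336, -23, 6)]
expected trivet px [320.40501919 108.59215659] rim centre if right [320.13501758 122.09406782]
```

View pics/w14.png

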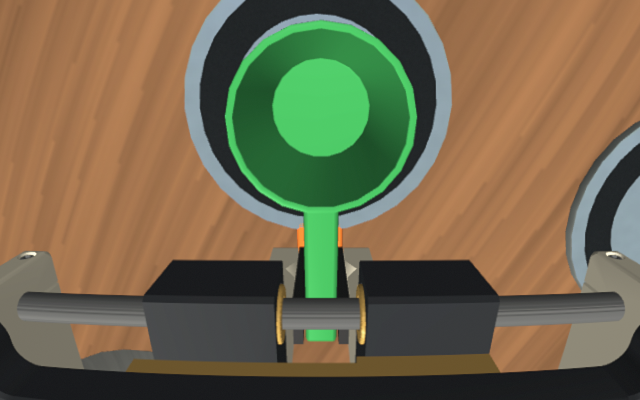

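The wrist view shows the empty, upright cup, rim centre (321,117), centred over the trivet, with its handle over the orange tab at (320,236). I lower it.

Emit:
servo_tool(
  moves=[
    {"dx": 0,"dy": 0,"dz": -0.004,"roll": 0,"jaw": 0},
    {"dx": 0,"dy": 0,"dz": -0.004,"roll": 0,"jaw": 0},
    {"dx": 0,"dy": 0,"dz": -0.002,"roll": 0,"jaw": 0},
    {"dx": 0,"dy": 0,"dz": -0.001,"roll": 0,"jaw": 0},
    {"dx": 0,"dy": 0,"dz": -0.001,"roll": 0,"jaw": 0},
    {"dx": 0,"dy": 0,"dz": 0,"roll": 0,"jaw": 0},
    {"dx": 0,"dy": 0,"dz": 0,"roll": 0,"jaw": 0},
    {"dx": 0,"dy": 0,"dz": 0,"roll": 0,"jaw": 0},
    {"dx": 0,"dy": 0,"dz": 0,"roll": 0,"jaw": 0},
    {"dx": 0,"dy": 0,"dz": 0,"roll": 0,"jaw": 0},
  ],
  newtons=10,
)

```text
t: 26.2
eef_pos: [0.5289, -0.2433, 0.0545]
ee_rot: [-3.141, -0.0, -1.071]
force: [-0.8, 3.2, 4.6]
width: 0.014
gripper_force: 10.0
```

Emit:
servo_tool(
  moves=[
    {"dx": 0,"dy": 0,"dz": 0,"roll": 0,"jaw": 0},
    {"dx": 0,"dy": 0,"dz": 0,"roll": 0,"jaw": 0},
    {"dx": 0,"dy": 0,"dz": 0,"roll": 0,"jaw": 0.17},
    {"dx": 0,"dy": 0,"dz": 0,"roll": 0,"jaw": 0.2},
    {"dx": 0,"dy": 0,"dz": 0,"roll": 0,"jaw": 0.25},
    {"dx": 0,"dy": 0,"dz": 0,"roll": 0,"jaw": 0.35},
    {"dx": 0,"dy": 0,"dz": 0,"roll": 0,"jaw": 0.5},
    {"dx": 0,"dy": 0,"dz": 0,"roll": 0,"jaw": 0.6},
    {"dx": 0,"dy": 0,"dz": 0,"roll": 0,"jaw": 0.6},
    {"dx": 0,"dy": 0,"dz": 0,"roll": 0,"jaw": 0.6},
  ],
  newtons=3,
)

```text
t: 27.45
eef_pos: [0.5288, -0.2434, 0.0543]
ee_rot: [-3.142, 0.0, -1.071]
force: [-0.8, -1.1, -0.2]
width: 0.0523
gripper_force: 0.0
```

Emit:
servo_tool(
  moves=[
    {"dx": 0,"dy": 0,"dz": 0.01,"roll": 0,"jaw": 0.6},
    {"dx": 0,"dy": 0,"dz": 0.015,"roll": 0,"jaw": 0.6},
    {"dx": 0,"dy": 0,"dz": 0.02,"roll": 0,"jaw": 0.6},
    {"dx": 0,"dy": 0,"dz": 0.02,"roll": 0,"jaw": 0.6},
    {"dx": 0,"dy": 0,"dz": 0.02,"roll": 0,"jaw": 0.6},
    {"dx": 0,"dy": 0,"dz": 0.02,"roll": 0,"jaw": 0.6},
    {"dx": 0,"dy": 0.01,"dz": 0.02,"roll": 0,"jaw": 0.6},
    {"dx": 0,"dy": 0.01,"dz": 0.01,"roll": 0,"jaw": 0.6},
    {"dx": 0,"dy": 0,"dz": 0,"roll": 0,"jaw": 0.6},
    {"dx": 0,"dy": 0,"dz": 0,"roll": 0,"jaw": 0.6},
  ],
)

```text
t: 28.7
eef_pos: [0.5284, -0.2232, 0.1887]
ee_rot: [3.141, 0.001, -1.071]
force: [-0.2, -0.3, -0.2]
width: 0.0526
gripper_force: 0.0
```

Run:
```python
from h import *
s=get_state();print(s['t'],s['eef_pos'],s['force'],s['width'])
im,P=green('wrist');cv2.imwrite('pics/w15.png',im[:,:,::-1])
p=P[P[:,2]>.078];A=np.c_[p[:,:2],np.ones(len(p))];x=np.linalg.lstsq(A,(p[:,:2]**2).sum(1),rcond=None)[0];c=x[:2]/2
print('rim',c,np.sqrt(x[2]+c@c),'z',np.percentile(p[:,2],[5,50,95]),'vs',.5634,-.3052)
a=np.radians(118.6);h=np.array([np.cos(a),np.sin(a)]);al=(P[:,:2]-[.5634,-.3052])@h
for l in(.05,.06,.07,.08,.09):
    w=(al>l)&(al<l+.01)&(P[:,2]>.06)
    if w.any():print(l,((P[w,:2]-[.5634,-.3052])@[-h[1],h[0]]).mean(),np.median(P[w,2]))
print(al.max())
fl=P[(np.hypot(*(P[:,:2]-c).T)<.02)];print('floor z',np.percentile(fl[:,2],[5,50,95]))
save('top','t15')
```

```text
28.7 [ 0.52842272 -0.22318422  0.18873635] [-0.21721962 -0.29263705 -0.23180474] 0.05259933665464375
rim [ 0.55131887 -0.28403481] 0.042609907786738774 z [0.0789993  0.08095808 0.08405967] vs 0.5634 -0.3052
0.05 0.0003526833236593415 0.08016747792825293
0.06 0.0006411218793274942 0.08022877630553887
0.07 0.0005071893465613025 0.08018994546754002
0.08 9.573380212442912e-05 0.08013886951018723
0.09 0.0002615271173010344 0.08022390502929763
0.09618592726871567
floor z [0.01249365 0.04295681 0.08336338]
```

View pics/t15.png

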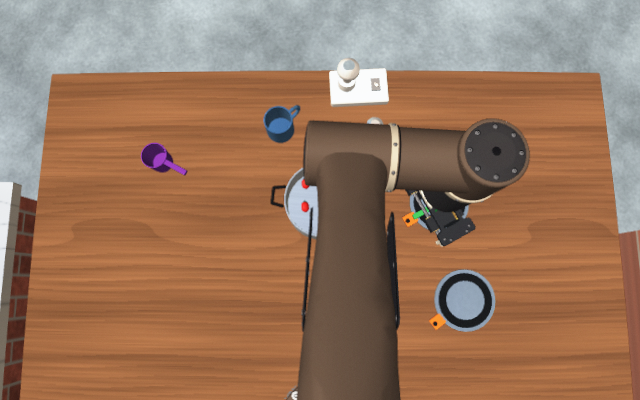

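The top view shows the handle over the orange tab at (412,218), and the pot, mug and shaker in place. The handle end measures 96 mm from the trivet centre, within 1 mm of the tab line, and its top is level at 80 mm. I hand in.

```bash
python3 -c "
from station import *
print(job_done())"
```

```text
the job is handed in; nothing more can be done
None
```

I handed the job in at about 29 s: all six tomatoes are in the pot, and the empty cup stands level and released on the far trivet with its handle over the orange tab; the judge returned no verdict.

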